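Index the bench magnifier one hole over to the petri dish

ROBOT

A 6-joint arm with a two-finger parallel gripper is mounted at the origin on the work surface. World frame = base frame: x ahead of the robot, y to its left, z up, the work surface at z = 0. Lengths are in mm, angles in rad, forces in N, time in s.
With the tool pointing down it reaches from about 325 to 900 mm from the base axis. Payload 6.1 kg.
Tool frame: the origin (TCP) lies at the very end of the fingers, on their centre line; the grasp point (between the pads) lies tcp_to_grasp behind it (tcp_to_grasp is the distance from the TCP to the grasp point, in mm); z points along the fingers, y is the line along which they close (so a half turn about z gives the same grasp; the last joint's range is limited). The gripper opens to 85 mm and grips with 20 to 120 N. Pads are 22 mm wide; open, the fingers measure 114 mm over their backs; the gripper's body (76 mm by 85 mm) begins 54 mm behind the grasp point. The pads swing forward as they close: fully open they stand 13 mm farther back than shut.
Start: joints at [-1.443, 0.22, 1.526, -0, 1.395, -0.126], TCP at [156.921, -604.972, 231.3] pointing down, gripper open.
Joint ranges: [-2.98, 2.98], [-0.91, 2.08], [0.09, 2.57], [-1.24, 4.39], [0.2, 2.65], [-2.68, 2.68]. Speed limits (rad/s): [2.57, 2.57, 3.01, 3.14, 3.14, 3.14].

INTERFACE

Orientations are given as a unit quaternion [x, y, z, w].
In Python, from rig import sense, read_camera, hand_in, tcp_to_grasp gives the robot as it stands.
- The arm moves only by the tool move_arm, never from a script. Its argument "moves" is a list that holds one entry, the list of rows, each a list of 7 numbers: the shift along the world's x, y, z in units of 50 mm (1.0 is 50 mm), then the turn, a rotation vector about the world's x, y, z in units of 8 degrees (1.0 is 8 degrees), then the opening, from 0 (shut) to 1 (fully open). In form: [[[x, y, z, wx, wy, wz, gripper], ...]]. A call has 1 to 20 rows; each row is the pose to reach, as a shift and turn from the pose commanded when the call began; what a row does not reach only later rows make up. A row lasts 1/8 s, in which the tool goes at most 62.5 mm and 10.7 degrees, less where a joint would pass 70% of its speed; a pose out of reach is approached as far as the arm can. A call with a gripper value outside its range is refused whole. The fingers move at their own pace and stop on an object; the grip force is fixed at half the most. Time passes only in rows, so rows that repeat a pose let the fingers close. It gives the time, the measured TCP pose, the force, the opening and the grip force at its end, in the units of the state.
- sense(): the state, without advancing time (a new reading comes with each control period).
- read_camera(name): name is "scene" or "top" or "wrist"; returns a dict with "color" (384x512x3 uint8, blue, green, red), "fx", "fy", "cx", "cy" (pixels), "distortion" ([k1, k2, p1, p2, k3] as OpenCV has them; the pictures are not rectified), "R" (3x3) and "t" (3): a world point X has camera coordinates R X + t. Camera axes: x right, y down, z forward; pixel columns grow to the right and rows downward; lengths in mm; the calibration is good to about 2 mm. A picture is of the moment at which its call begins. There is no depth.
- hand_in(): hands the job in; it is judged then, once.
The state is a dict: "clock": time; "joints": joint angles; "qvel": joint speeds; "joint_torque": joint torques, N m; "tcp_pos": TCP position; "tcp_rot": TCP orientation; "contact_force": force on the tool from outside, world axes, zero at the start; "torque": the same for the moment, N m; "gripper_width": opening from 0.0 (shut) to 1.0 (fully open); "grip_force": force on a finger pad.
Only numpy, scipy, OpenCV 4.12 (cv2) and the standard library are available. Lean on these libraries where they do the work, as an engineer would, in place of code of your own. Each camera call takes 0.05 s, during which the arm holds its last target. There are 200 camera calls.

TASK

The swing arm of the bench magnifier is latched over the empty middle place; bring the lens over the petri dish. Hook a fingertip through the pull ring of the spring index pin from underneath its top bow and lift the pin clear of its hole, swing the arm one hole towards the dish, never past that hole, and let the pin drop fully home there. Do not grip the ring to lift it, do not wrench the arm against the latched pin, and leave the dish, the jar, the beaker and the wash bottle where they stand.

Things in the scene. Friction and masses are not known exactly. Their poses are not given: they have to be found in the camera images.
- stand: fixed magnifier stand: grey board 310 x 260 x 12 mm with a 25 mm column that carries an aluminium index quadrant (upper face 118 mm above the bench) with five 9.5 mm holes, 25 degrees apart on a 115 mm radius. Origin on the bench under the column's axis; its -x axis points along the swing arm in the middle hole. Inlaid 70 mm circles on the board mark the lens's places at the three inner holes
- pivot (a point): point on the vertical axis about which the swing arm turns (the column's axis), 131 mm above the bench, level with the upper face of the arm's bar
- swing_arm (a joint): angle of the swing arm about the column, rad, counter-clockwise from above positive; 0 = middle hole, where it starts; next holes at +0.436 and -0.436, outer ones at +0.873 and -0.873. A flat bar 28 x 10 mm from column to lens; turns with slight friction (1 to 2 N at the ring), stays where it is left, and is locked (half a degree of play) while the pin is home
- index_pin (a joint): height of the spring index pin, m: 0 = fully home in a hole, 0.007 = its round tip just clears the quadrant's upper face (and rides on it between holes), 0.018 = upper stop. The spring and its weight push it down with 7 N when home, 10 N at the stop; over a hole it drops in by itself when let go
- ring_rim: steel pull ring fixed upright on the index pin (rises with the pin, swings with the arm): inner diameter 44 mm, outer 57 mm, 4 mm thick. Origin at its centre, 182.5 mm above the bench with the pin home, 115 mm from the column's axis towards the lens; x axis: level, through the ring's eye, pointing from lens to column; z up
- ring_bow (a point): point under the middle of the ring's top bow, on its inner edge, 22 mm above the ring's centre: where a fingertip hooks. Below the ring a 26 mm wide plunger sleeve stands on the bar up to 32.5 mm below the ring's centre, the bar's upper face is 51.5 mm below it; nothing else near the ring is higher than the sleeve
- lens (a point): centre of the magnifier lens at the arm's free end, 190 mm from the column's axis, 124 mm above the bench; white round frame of 92 mm outer diameter, 16 mm thick (from 116 to 132 mm above the bench)
- dish: closed clear petri dish with amber agar, 63 mm in diameter, 16 mm high, loose on the board under the place of the lens at one of the two neighbouring holes (left or right). Origin at the centre of its underside
- jar: small amber jar with a black cap, 44 mm in diameter, 55 mm high, loose on the board at the neighbouring place on the other side; leave it. Origin at the centre of its underside
- beaker: small glass beaker, 60 mm in diameter, 75 mm high, loose on the bench beside the stand; leave it. Origin at the centre of its underside
- wash_bottle: white wash bottle, 64 mm in diameter, 180 mm high with its spout, loose on the bench beside the stand; leave it. Origin at the centre of its underside

How it is judged (in metres and radians):
On the way, in this order (a step that is already met when the one before it is completed fails the run):
1. the pin is lifted clear of the middle hole (by 10 mm) before the arm swings (value of joint index_pin above 0.01 m and value of joint swing_arm between -0.06 and 0.06 rad), for 0.05 s.
2. the arm is swung on beyond half a hole ((value of joint swing_arm above 0.24 rad or value of joint swing_arm below -0.24 rad)), for 0.05 s.
3. the pin has dropped home in the hole that puts the lens over the dish (value of joint index_pin below 0.002 m and horizontal distance between lens and dish below 0.02 m), for 0.1 s.
At the end, for the whole second after the job is handed in: the arm stands still in the neighbouring hole on the dish's side (0.436 rad from the middle, within 0.026), the index pin is fully home (within 2 mm), the lens is over the dish (centres within 20 mm seen from above), and the dish and the bystanders stand upright where they were (all of step 3 and (value of joint swing_arm between 0.41 and 0.462 rad or value of joint swing_arm between -0.462 and -0.41 rad) and velocity of joint swing_arm between -0.05 and 0.05 rad/s and angle between each of dish, jar, beaker, wash_bottle's own z axis and vertical below 0.1 rad); the robot touches nothing.
It fails at once if the ring is gripped or pushed by its outside edge while the pin is lifted clear (it is to be hooked from inside, not pinched) (contact force between the fingers and ring_rim above 1.5 N and value of joint index_pin above 0.009 m).
It fails at once if the arm is swung past the neighbouring hole (by more than 9 degrees) (value of joint swing_arm above 0.6 rad or value of joint swing_arm below -0.6 rad).
It fails at once if the arm is wrenched against its pin (pressed with more than 50 N) (contact force between the fingers and swing_arm above 50 N).
It fails at once if the dish is moved by more than 10 mm (distance of dish from where it was at the start of the episode above 0.01 m).
It fails at once if the jar, the beaker or the wash bottle is moved by more than 15 mm (distance of any of jar, beaker, wash_bottle from where it was at the start of the episode above 0.015 m).
It also fails if it takes over 42 s, if anything falls off the work surface, if the arm or the gripper's body presses on something with over 40 N, if the wrist force passes 120 N, or if a joint passes its speed limit or range.

## Working session

There is one attempt and no reset: what is moved stays moved. The work goes in short steps, Python scripts to look and compute and a tool call to move; the robot and the scene stay as the last step left them, time stands still between calls to the robot, and variables do not carry over. Pictures are saved under pics/ and viewed, at most 10 in all, crops included, and the job is handed in when it is done.

Besides the shell and the picture viewer there is one more tool, called after ">>>" in YAML: its name, and indented under it one key for each argument. move_arm: Moves the arm, as the interface text tells. Its arguments: {"type":"object","properties":{"moves":{"type":"array"}},"required":["moves"]}

```bash
mkdir -p pics; python3 - <<'E'
from rig import *
import cv2
for n in("top","scene"):
    c=read_camera(n);cv2.imwrite(f"pics/{n}0.png",c["color"]);print(n,c["fx"],c["R"].tolist() if hasattr(c["R"],'tolist') else c["R"],c["t"],c["distortion"])
print(sense(),tcp_to_grasp)
E
```

```text
top 395.13761691451606 [[-0.05206193706869778, -0.9986253647458425, -0.0060774661568721135], [-0.9771105582740424, 0.052195370701959155, -0.20622948428067794], [0.20626320956012553, -0.004798350082897777, -0.978484779758192]] [ 32.53872644 646.37714707 978.9698749 ] [-0.01389916  0.          0.          0.          0.        ]
scene 418.26487592092195 [[0.8547728166467105, 0.5188469159315955, 0.01270077754000878], [0.3010206657732875, -0.4756836948250072, -0.8265056450230913], [-0.42278835213290317, 0.7102977546817256, -0.5627851357266315]] [-555.31774257  -84.50375453 1332.71062847] [-0.00270644  0.          0.          0.          0.        ]
{'clock': 0.1, 'joints': array([-1.44309466e+00,  2.21148344e-01,  1.52750994e+00,  2.35277086e-05,
        1.39469867e+00, -1.26088707e-01]), 'qvel': array([ 0.00021162, -0.00235463, -0.00098829,  0.00072016,  0.00134212,
       -0.00117009]), 'joint_torque': array([ 8.10117926e-04, -4.98244286e+01, -3.90548694e+01, -3.49102884e-04,
        5.67700452e-03,  5.39400929e-06]), 'tcp_pos': array([ 156.86196243, -604.42871663,  230.30095866]), 'tcp_rot': array([ 9.91959480e-01,  1.26552804e-01,  1.08686627e-05, -8.82158726e-04]), 'contact_force': array([ 0.94126639,  0.53446043, -0.34091476]), 'torque': array([ 0.05375791, -0.06529806, -0.01318291]), 'grip_force': 0.0, 'gripper_width': 1.0002402698293578} 18.700000000000003
```

View pics/top0.png

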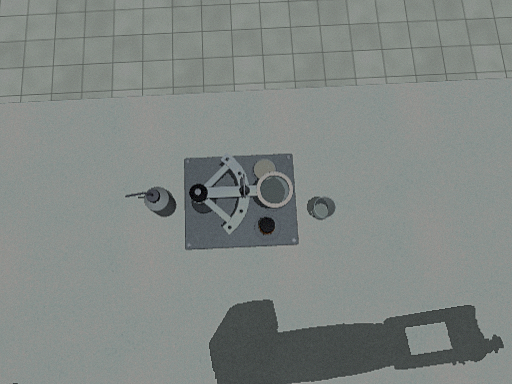

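View pics/scene0.png

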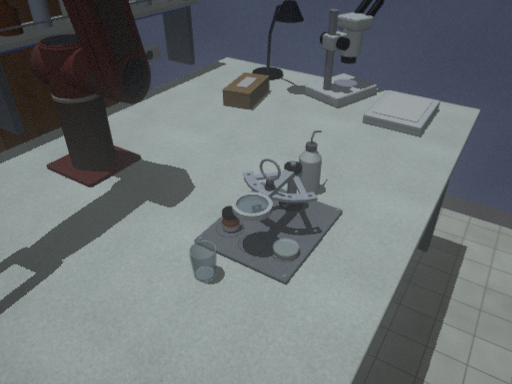

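Top view: column (199,192), lens (274,189), dish (264,168), jar (266,225). Scene view: ring at about (270,170). I'll zoom in for accuracy.

```bash
python3 - <<'E'
import cv2,numpy as np
a=cv2.imread("pics/top0.png")[140:260,170:310];b=cv2.imread("pics/scene0.png")[140:260,195:335]
f=lambda i:cv2.convertScaleAbs(cv2.resize(i,(560,480)[:2] if 0 else (560,480),interpolation=cv2.INTER_CUBIC),alpha=1.5)
a,b=f(a),f(b)
cv2.imwrite("pics/z0.png",cv2.resize(np.hstack([a]),(700,600)));cv2.imwrite("pics/z1.png",cv2.resize(b,(700,600)))
E
```

```text
(no output)
```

View pics/z0.png

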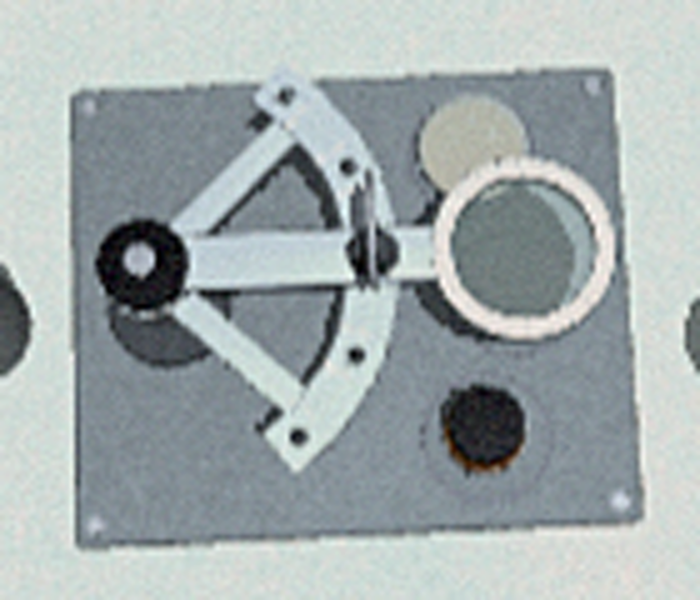

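View pics/z1.png

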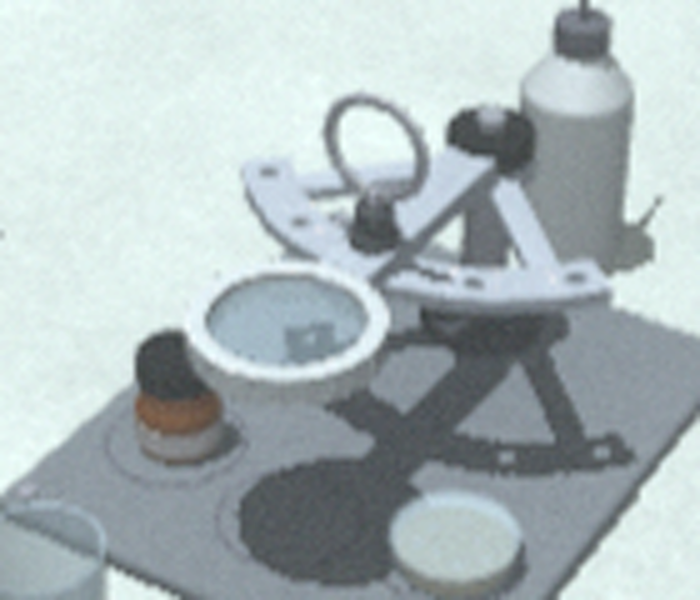

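The top crop shows the dish at (475,145), on the counter-clockwise (+) side of the arm. Four quadrant holes are visible. In the scene crop the ring's eye is centred at (376,149).

```bash
cat >h.py <<'E'
import numpy as np,cv2
from scipy.optimize import least_squares
def proj(c,P):
    return cv2.projectPoints(np.array(P,float).reshape(-1,3),cv2.Rodrigues(np.array(c["R"]))[0],np.array(c["t"],float),np.array([[c["fx"],0,c["cx"]],[0,c["fy"],c["cy"]],[0,0,1]]),np.array(c["distortion"]))[0][:,0]
def ray(c,uv,z):
    return least_squares(lambda p:(proj(c,[p[0],p[1],z])-uv).ravel(),[600,-400]).x
E
python3 - <<'E'
from h import *
from rig import *
T=read_camera("top");S=read_camera("scene")
tp=(np.array([[287,95],[348,167],[357,355],[298,436],[524,247]])+.5)/5-.5+[170,140]
sp=(np.array([[376,149],[293,325]])+.5)/5-.5+[195,140]
def pt(p,r,a,z): return [p[0]+r*np.cos(p[2]+a),p[1]+r*np.sin(p[2]+a),z]
A=np.radians(25)
def f(p):
    t=[pt(p,115,k*A,118) for k in(2,1,-1,-2)]+[pt(p,190,0,132)]
    s=[pt(p,115,0,182.5),pt(p,190,0,132)]
    return np.r_[(proj(T,t)-tp).ravel(),(proj(S,s)-sp).ravel()]
r=least_squares(f,[600,-300,-1.57]);print(r.x,r.fun.round(2))
p=r.x
print("ring",pt(p,115,0,182.5),"ring goal",pt(p,115,A,182.5),"lens goal",pt(p,190,A,124))
for n,u,z in(("dish",(472,145),28),("jar",(484,426),67)):
    print(n,ray(T,(np.array(u)+.5)/5-.5+[170,140],z))
print("beaker",ray(T,[321,208],40),"bottle",ray(T,[155,195],150))
print(sense()["tcp_rot"])
E
```

```text
[641.95780306 125.98393643  -1.57092666] [-0.3  -0.11  0.01 -0.24  0.03 -0.19  0.36 -0.01  0.   -0.58  0.11  0.11
 -0.85 -1.24]
ring [np.float64(641.9428150959753), np.float64(10.983937404099379), 182.5] ring goal [np.float64(690.5453190387732), np.float64(21.752207616669224), 182.5] lens goal [np.float64(722.2328294606323), np.float64(-46.225006825116935), 124]
dish [722.753239   -46.08615961]
jar [560.41131189 -41.46483054]
beaker [ 601.43844946 -192.40068461] bottle [637.1188772  228.82951017]
[ 9.91959188e-01  1.26556596e-01  8.98661346e-06 -6.30050371e-04]
```

>>> move_arm:
  moves:
    - [[1,1,1,0,0,0,1],[2,2,1.5,0,0,-0.5,1],[3,2.8,2,0,0,-1,1],[4,3.7,2,0.5,0,-1.8,1],[5,4.5,2,1,0,-1.8,1],[6,5.4,2,1.5,0,-1.8,1],[7,6.2,2,2,0,-1.8,1],[8,7.1,2,2.5,0,-1.8,1],[9,7.6,2,3,0,-1.8,1],[9,8,2,3,0,-1.8,1],[9,8,2,3,0,-1.8,1],[9,8,2,3,0,-1.8,1]]

```text
clock: 1.7
tcp_pos: [606.7, -204.9, 330.9]
tcp_rot: [0.978, -0.0, 0.026, -0.206]
contact_force: [-0.7, -1.1, -0.2]
gripper_width: 1.002
grip_force: 0.0
```

```bash
cat >>h.py <<'E'
from scipy.spatial.transform import Rotation as Ro
def plan(yaw,tilt,tcp,s):
    """tool pointing horizontally along +y turned by yaw about z, tipped down by tilt (deg); prints shift/turn in move units"""
    z=Ro.from_euler('z',yaw,degrees=True)*Ro.from_euler('x',90-tilt,degrees=True)
    G=z*Ro.from_matrix(np.diag([1.,-1,-1]))
    rv=(G*Ro.from_quat(s["tcp_rot"]).inv()).as_rotvec(degrees=True)/8
    print("move",((np.array(tcp)-s["tcp_pos"])/50).round(3),rv.round(3))
E
python3 - <<'E'
from h import *
from rig import *
s=sense();print(s["clock"],s["joints"].round(3),s["tcp_pos"],Ro.from_quat(s["tcp_rot"]).as_matrix().round(3))
for t in(0,20):plan(0,t,[642,-120,300],s)
E
```

```text
1.7 [-0.638  0.32   1.275  0.367  1.748  0.962] [ 606.68900974 -204.86136662  330.90128436] [[ 0.999  0.01   0.05 ]
 [-0.011 -0.915  0.402]
 [ 0.05  -0.402 -0.914]]
move [ 0.706  1.697 -0.618] [8.281 0.273 0.279]
move [ 0.706  1.697 -0.618] [5.782 0.308 0.22 ]
```

>>> move_arm:
  moves:
    - [[0.1,0.2,0,1.2,0,0,1],[0.3,0.4,0,2.4,0.1,0.1,1],[0.5,0.7,0,3.6,0.1,0.1,1],[0.7,1,0,4.8,0.15,0.15,1],[0.7,1.3,-0.2,6,0.2,0.2,1],[0.7,1.5,-0.4,7.2,0.25,0.25,1],[0.7,1.7,-0.6,8.28,0.27,0.28,1],[0.7,2,-1.2,8.28,0.27,0.28,1],[0.7,2.5,-1.98,8.28,0.27,0.28,1],[0.7,2.5,-1.98,8.28,0.27,0.28,1],[0.7,2.5,-1.98,8.28,0.27,0.28,1],[0.7,2.5,-1.98,8.28,0.27,0.28,1]]

```text
clock: 3.2
tcp_pos: [642.4, -81.8, 234.6]
tcp_rot: [0.708, 0.0, 0.002, -0.706]
contact_force: [0.2, -0.5, -0.3]
gripper_width: 1.0
grip_force: 0.0
```

```bash
python3 - <<'E'
from h import *
from rig import *
s=sense();print(s["clock"],s["joints"].round(3),s["tcp_pos"],s["contact_force"])
plan(0,0,[642,36,232],s)
a=[]
for n in("scene","wrist"):
    c=read_camera(n);a.append(c["color"])
    print(n,proj(c,[[642,11,182.5],[642,11,211],[s["tcp_pos"][0],s["tcp_pos"][1]-13,s["tcp_pos"][2]-50]]))
cv2.imwrite("pics/w1.png",a[1])
cv2.imwrite("pics/s1.png",cv2.convertScaleAbs(cv2.resize(a[0][100:260,170:370],(800,640)[:2],interpolation=cv2.INTER_CUBIC)[:600],alpha=1.4))
E
```

```text
3.2 [-0.678  0.898  1.226  1.171  2.13   0.897] [642.44128683 -81.78392319 234.55262683] [ 0.19428598 -0.53292827 -0.321041  ]
move [-0.009  2.356 -0.051] [0.016 0.026 0.019]
scene [[269.93327223 169.51459168]
 [270.10332465 158.80210789]
 [244.38096611 190.67020237]]
wrist [[309.10347063 194.48612924]
 [276.82733448 194.38512717]
 [347.01613508 253.3356254 ]]
```

View pics/w1.png

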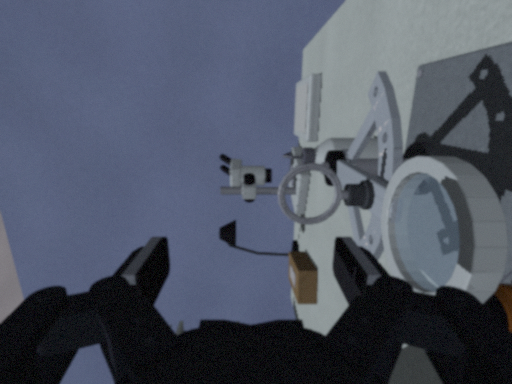

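View pics/s1.png

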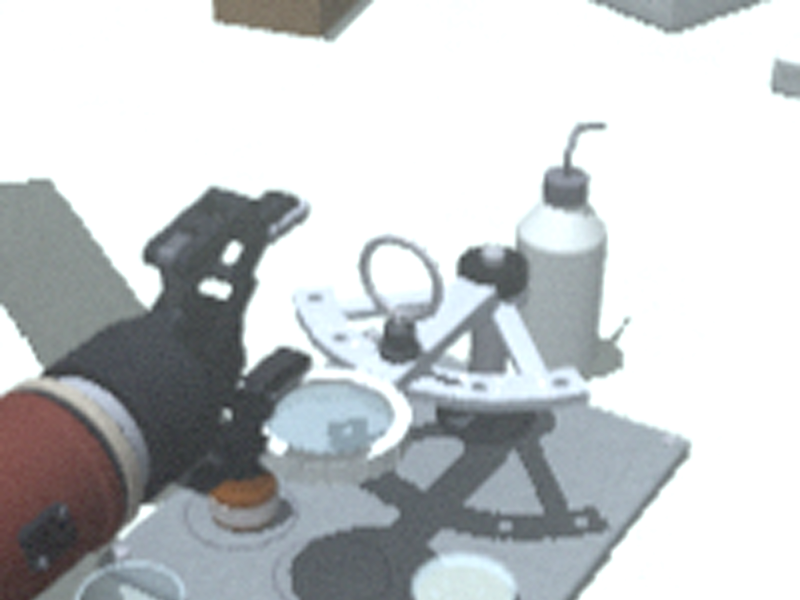

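The ring's eye is at (310,193) in the wrist view, where the fit predicted it. The lower finger lines up with it, so I'm inserting slowly.

>>> move_arm:
  moves:
    - [[0,0.5,0,0,0,0,1],[0,1,0,0,0,0,1],[0,1.3,0,0,0,0,1],[0,1.6,0,0,0,0,1],[0,1.9,0,0,0,0,1],[0,2.1,0,0,0,0,1],[0,2.3,0,0,0,0,1],[0,2.3,0,0,0,0,1],[0,2.3,0,0,0,0,1]]

```text
clock: 4.42
tcp_pos: [642.0, 34.8, 232.3]
tcp_rot: [0.707, -0.0, 0.001, -0.707]
contact_force: [-1.1, 0.8, 0.6]
gripper_width: 1.002
grip_force: 0.0
```

```bash
python3 - <<'E'
from h import *
from rig import *
s=sense();print(s["clock"],s["joints"].round(3),s["tcp_pos"],s["contact_force"])
a=[read_camera(n)["color"] for n in("scene","wrist")]
A=cv2.resize(a[0][130:230,220:320],(400,400),interpolation=cv2.INTER_CUBIC)
B=cv2.resize(a[1][130:330,240:440],(400,400),interpolation=cv2.INTER_CUBIC)
cv2.imwrite("pics/s2.png",cv2.convertScaleAbs(np.hstack([A,B]),alpha=1.4))
E
```

```text
4.425 [-0.548  0.794  1.411  1.225  2.002  0.859] [641.99961707  34.78093954 232.33473541] [-1.13936157  0.83177842  0.56793428]
```

View pics/s2.png

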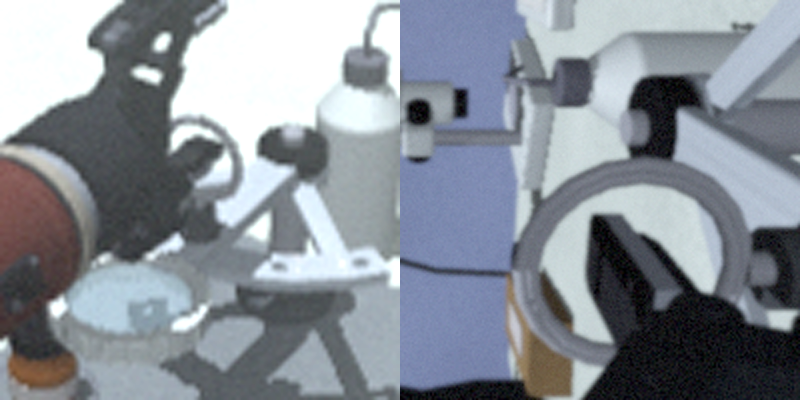

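The finger is through the ring with clearance all round. Next I lift until I feel the bow.

>>> move_arm:
  moves:
    - [[0,0,0.1,0,0,0,1],[0,0,0.2,0,0,0,1],[0,0,0.26,0,0,0,1],[0,0,0.3,0,0,0,1],[0,0,0.3,0,0,0,1]]

```text
clock: 5.15
tcp_pos: [641.9, 35.0, 246.4]
tcp_rot: [0.707, -0.001, 0.0, -0.707]
contact_force: [1.4, -1.8, -7.1]
gripper_width: 1.0
grip_force: 3.3
```

>>> move_arm:
  moves:
    - [[0,0,0.08,0,0,0,1],[0,0,0.16,0,0,0,1],[0,0,0.22,0,0,0,1],[0,0,0.26,0,0,0,1],[0,0,0.26,0,0,0,1],[0,0,0.26,0,0,0,1]]

```text
clock: 5.9
tcp_pos: [641.8, 35.0, 260.1]
tcp_rot: [-0.707, 0.001, -0.0, 0.707]
contact_force: [-0.9, -2.4, -8.8]
gripper_width: 1.0
grip_force: 4.3
```

```bash
python3 - <<'E'
from h import *
from rig import *
s=sense();print(s["clock"],s["joints"].round(3),s["tcp_pos"],s["contact_force"])
a=[read_camera(n)["color"] for n in("scene","wrist")]
A=cv2.resize(a[0][130:230,220:320],(400,400),interpolation=cv2.INTER_CUBIC)
B=cv2.resize(a[1][130:330,240:440],(400,400),interpolation=cv2.INTER_CUBIC)
cv2.imwrite("pics/s3.png",cv2.convertScaleAbs(np.hstack([A,B]),alpha=1.4))
p=s["tcp_pos"]-[642,126,0]
for d in(5,10,15,20,25):
    R=Ro.from_euler('z',d,degrees=True);print(d,((R.apply(p)-p)/50).round(3),d/8)
E
```

```text
5.9 [-0.547  0.75   1.42   1.241  2.014  0.897] [641.82148363  35.03417361 260.10934148] [-0.85305868 -2.39153674 -8.82056405]
5 [0.159 0.007 0.   ] 0.625
10 [0.316 0.027 0.   ] 1.25
15 [0.471 0.061 0.   ] 1.875
20 [ 0.622  0.108 -0.   ] 2.5
25 [0.769 0.169 0.   ] 3.125
```

View pics/s3.png

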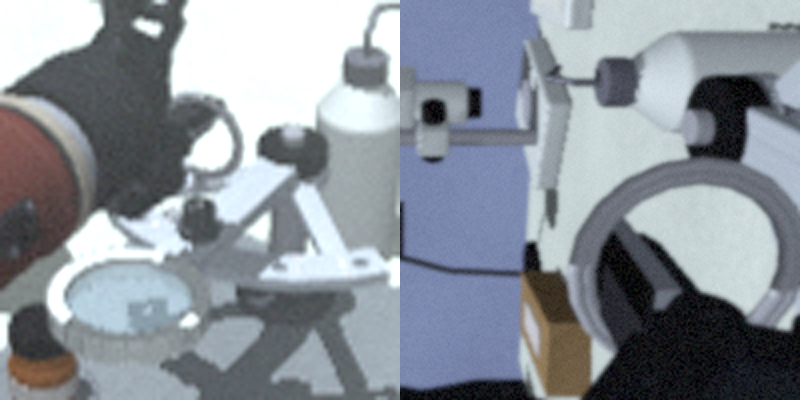

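>>> move_arm:
  moves:
    - [[0.08,0.002,0,0,0,0.31,1],[0.159,0.007,0,0,0,0.625,1],[0.24,0.015,0,0,0,0.94,1],[0.316,0.027,0,0,0,1.25,1],[0.394,0.042,0,0,0,1.56,1],[0.471,0.061,0,0,0,1.875,1],[0.547,0.083,0,0,0,2.19,1],[0.622,0.108,0,0,0,2.5,1],[0.67,0.127,0,0,0,2.7,1],[0.71,0.144,0,0,0,2.87,1],[0.74,0.157,0,0,0,3,1],[0.769,0.169,0,0,0,3.125,1],[0.769,0.169,0,0,0,3.125,1],[0.769,0.169,0,0,0,3.125,1]]

```text
clock: 7.75
tcp_pos: [680.6, 43.5, 260.3]
tcp_rot: [0.69, 0.153, -0.152, -0.69]
contact_force: [2.3, -3.4, -9.1]
gripper_width: 1.001
grip_force: 5.5
```

```bash
python3 - <<'E'
from h import *
from rig import *
s=sense();print(s["clock"],s["joints"].round(3),s["tcp_pos"],s["contact_force"])
c=read_camera("top");a=c["color"]
A=cv2.resize(a[140:260,170:310],(700,600),interpolation=cv2.INTER_CUBIC)
A=cv2.convertScaleAbs(A,alpha=1.5)
for x in proj(c,[[722.2,-46.2,132]]):cv2.drawMarker(A,tuple(int(v) for v in ((x-[170,140]+.5)*5-.5)),(0,0,255),0,12,1)
cv2.imwrite("pics/t4.png",A)
E
```

```text
7.75 [-0.397  1.085  0.848  1.2    2.334  1.058] [680.56627236  43.48259672 260.30795318] [ 2.32675945 -3.40318835 -9.11798922]
```

View pics/t4.png

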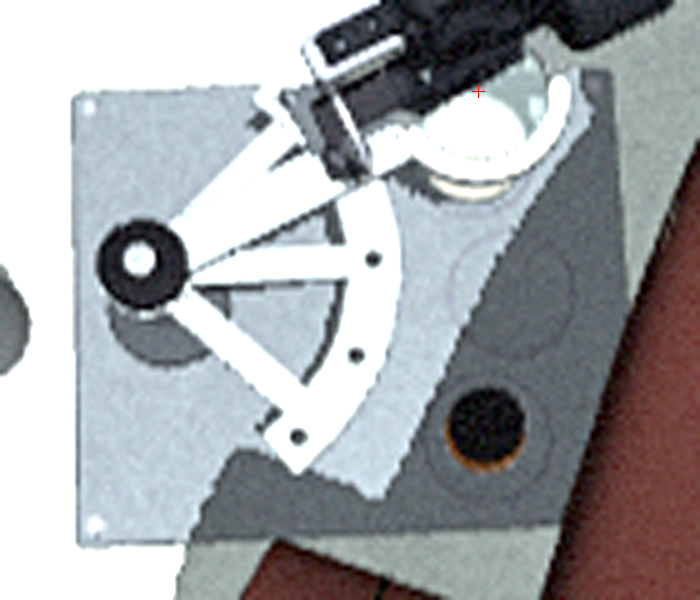

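The lens is at the target, centred at about (480,91) against the marker at (478,90). Next I lower the pin.

>>> move_arm:
  moves:
    - [[0,0,-0.06,0,0,0,1],[0,0,-0.12,0,0,0,1],[0,0,-0.18,0,0,0,1],[0,0,-0.24,0,0,0,1],[0,0,-0.3,0,0,0,1],[0,0,-0.36,0,0,0,1],[0,0,-0.44,0,0,0,1],[0,0,-0.5,0,0,0,1],[0,0,-0.5,0,0,0,1],[0,0,-0.5,0,0,0,1]]

```text
clock: 9.05
tcp_pos: [680.4, 43.5, 235.5]
tcp_rot: [-0.69, -0.153, 0.153, 0.69]
contact_force: [0.4, 0.3, -0.1]
gripper_width: 1.0
grip_force: 0.0
```

```bash
python3 - <<'E'
from h import *
from rig import *
s=sense();print(s["clock"],s["tcp_pos"],s["contact_force"])
a=[]
for n in("scene","wrist"):
    c=read_camera(n)
    u=[]
    for h in(182.5,189.5):
        t=np.linspace(0,6.283,40);A=np.radians(25);tx,ty=np.cos(A),np.sin(A)
        P=[[690.5+28.5*np.cos(k)*tx,21.75+28.5*np.cos(k)*ty,h+28.5*np.sin(k)] for k in t]
        u.append(proj(c,P))
    x0,y0,w=(230,110,100) if n=="scene" else (240,130,200)
    I=cv2.resize(c["color"][y0:y0+w,x0:x0+w],(400,400),interpolation=cv2.INTER_CUBIC);I=cv2.convertScaleAbs(I,alpha=1.4)
    for q,col in zip(u,((0,255,0),(0,0,255))):
        cv2.polylines(I,[((q-[x0,y0]+.5)*400/w-.5).astype(int)],True,col,1)
    a.append(I)
cv2.imwrite("pics/s5.png",np.hstack(a))
E
```

```text
9.05 [680.37151169  43.52174872 235.50980555] [ 0.40751481  0.26832397 -0.10219655]
```

View pics/s5.png

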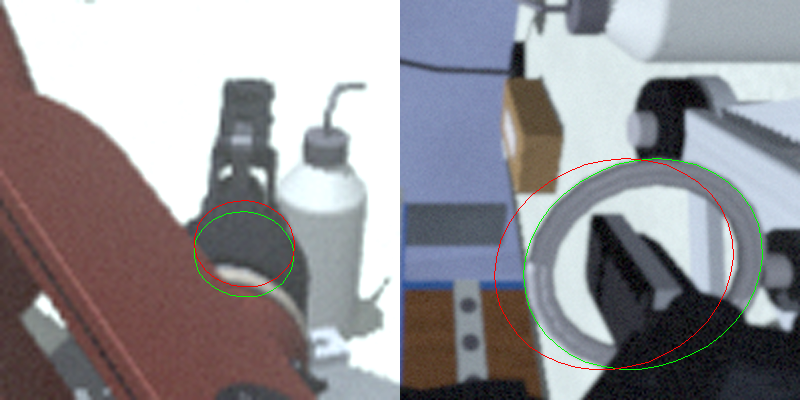

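The ring matches the home outline (green) exactly and the finger hangs free in the eye. Next I withdraw along the finger axis, then go up.

>>> move_arm:
  moves:
    - [[0,0,-0.06,0,0,0,1],[0.085,-0.181,-0.06,0,0,0,1],[0.169,-0.363,-0.06,0,0,0,1],[0.254,-0.544,-0.06,0,0,0,1],[0.338,-0.725,-0.06,0,0,0,1],[0.423,-0.906,-0.06,0,0,0,1],[0.465,-1,-0.06,0,0,0,1],[0.465,-1,-0.06,0,0,0,1],[0.465,-1,-0.06,0,0,0,1]]

```text
clock: 10.28
tcp_pos: [703.6, -6.3, 232.2]
tcp_rot: [-0.69, -0.153, 0.153, 0.69]
contact_force: [0.1, 0.4, -0.5]
gripper_width: 0.999
grip_force: 0.0
```

>>> move_arm:
  moves:
    - [[0,0,0.4,0,0,0,1],[0,0,0.9,0,0,0,1],[0,0,1.5,0,0,0,1],[0,0,2,0,0,0,1],[0,0,2,0,0,0,1],[0,0,2,0,0,0,1]]

```text
clock: 11.02
tcp_pos: [703.5, -6.4, 332.6]
tcp_rot: [0.691, 0.153, -0.153, -0.69]
contact_force: [0.0, -0.2, -0.5]
gripper_width: 1.003
grip_force: 0.0
```

```bash
python3 - <<'E'
from rig import *
s=sense();print(s["clock"],s["tcp_pos"],s["contact_force"],abs(s["qvel"]).max())
print(hand_in())
E
```

```text
11.025 [703.500486    -6.39260732 332.61868591] [ 0.04127988 -0.24284694 -0.53409009] 0.029928284960017183
the job is handed in; nothing more can be done
None
```

I hooked the pin up, swung the arm one hole towards the dish and let the pin drop; the last pictures showed it home with the lens over the dish. The gripper was clear when I handed in at about 11 s; no verdict came back.

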